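Slide the test chart over the cradle's front edge for pick-up

ROBOT

A 6-joint arm with a two-finger parallel gripper is mounted at the origin on the work surface. World frame = base frame: x ahead of the robot, y to its left, z up, the work surface at z = 0. Lengths are in m, angles in rad, forces in N, time in s.
With the tool pointing down it reaches from about 0.25 to 0.775 m from the base axis. Payload 4 kg.
Tool frame: the origin (TCP) lies on the centre line of the jaws, within the pads' length; the fingertips stand 8 mm ahead of it and the grasp point (between the pads) lies 11 mm behind it; z points along the fingers, y is the direction in which the jaws open and shut (so a half turn about z gives the same grasp; the last joint's range is limited). The gripper opens to 94 mm and grips with 3 to 60 N. Pads are 16 mm wide; open, the fingers measure 119 mm over their backs; the gripper's body (75 mm by 177 mm) begins 78 mm behind the grasp point.
Start: joints at [-1.347, 0.087, 1.371, -0, 1.684, -0.103], TCP at [0.177, -0.521, 0.214] pointing down, gripper open.
Joint ranges: [-3.1, 3.1], [-0.76, 2.03], [0.27, 2.55], [-1.08, 4.22], [0.17, 2.65], [-2.57, 2.57]. Speed limits (rad/s): [2.79, 2.79, 3.14, 3.14, 3.14, 3.14].

INTERFACE

Orientations are given as [roll, pitch, yaw] about the fixed x, y, z axes, in that order (R = Rz(yaw) Ry(pitch) Rx(roll)).
In Python, from bench import * gives the robot as it stands.
- The arm moves only by the tool step_arm, never from a script. Its argument "steps" is a list of rows, each an object of numbers: "jaw": the opening, from 0 (shut) to 1 (fully open); "tx", "ty", "tz": the shift along the tool's x, y, z in m; "ax", "ay", "az": the turn, a rotation vector about the tool's x, y, z in rad. In form: [{"jaw": .., "tx": .., "ty": .., "tz": .., "ax": .., "ay": .., "az": ..}, ...]. A call has 1 to 8 rows; each row is the pose to reach, as a shift and turn from the pose measured when the call began, along the tool's axes at that moment; what a row does not reach only later rows make up. A row lasts 1/10 s, in which the tool goes at most 50 mm and 8.59 degrees, less where a joint would pass 70% of its speed; a pose out of reach is approached as far as the arm can. A call with a gripper value outside its range is refused whole. The fingers move at their own pace and stop on an object; the grip force is fixed at half the most. Time passes only in rows, so rows that repeat a pose let the fingers close. It gives the time, the measured TCP pose, the force and the opening at its end, in the units of the state.
- get_obs(): the state, without advancing time (a new reading comes with each control period).
- snapshot(name): name is "scene" or "top"; returns (picture, depth): 384x512x3 uint8, red, green, blue; 384x512 float32, m along the optical axis (not along the pixel's ray), 0 where there is no reading.
- camera_model(name): a dict with "intrinsics" (3x3 intrinsics, pixels), "origin" and "orientation" of the camera in the world. Camera axes: x right, y down, z forward; pixel columns grow to the right and rows downward; lengths in m; the calibration is good to about 2 mm. A picture is of the moment at which its call begins. camera_model takes no time and is no camera call.
- close_job(): hands the job in, once; it reports no verdict.
Trained networks look in the newest picture that a camera, given by its name, has taken for a name from the list of things; names that differ only in an ending like _2 or _b are one class to them, and where a whole thing is asked for, a point or a joint stands for the part that bears it (a point fixed in the world has none). Each returns a list of dicts, best first, with "confidence" (0 to 1); they miss things now and then, are a little off and sometimes report something else, mostly with a low value. They report only what shows in the picture. A call takes as long as a camera call.
- silhouettes(camera, query): "pixels" (384x512 bool, what is visible of it) and "rect" ([left, top, right, bottom] in pixels, round what is visible of it).
The state is a dict: "time": time; "joint_positions": joint angles; "qvel": joint speeds; "joint_torque": joint torques, N m; "tool_pos": TCP position; "ee_rot": TCP orientation; "wrist_force": force on the tool from outside, world axes, zero at the start; "wrist_torque": the same for the moment, N m; "width": finger opening in m.
Only numpy, scipy, OpenCV 4.12 (cv2) and the standard library are available. Lean on these libraries where they do the work, as an engineer would, in place of code of your own. Each camera call takes 0.05 s, during which the arm holds its last target. There are 200 camera calls.

TASK

The scan check is done. With the fingertips, slide the flat grey-patch test chart across the platen it lies on, towards the operator's edge of the book cradle (the long edge farthest from the robot, with the two white knobs below it), until 30 mm of it overhangs, square to that edge and clear of the gap between the platens, so that the operator can take it from underneath. Keep it flat on the platen all the way, do not lift or pick it up, and leave the book, the two weights and the loupe where they are.

Things in the scene. Friction and masses are not known exactly. Their poses are not given: they have to be found in the camera images.
- cradle: Fixed book cradle, 420 (x) by 660 mm (y), flat top 90 mm above the desk: two matt black platens side by side, each 420 x 320 x 14 mm, with an open 20 mm gap between (y -10 to +10 mm). Origin under its centre at desk height; x points away from the robot to the operator's edge at x = +210 mm. At the back of each platen (x -203 to -181 mm) a black stop, 70 mm wide, up to 62 mm high.
- platen_edge (a point): Upper rim of the operator's edge at the middle of its length (over the gap), at platen-top height; axes as the cradle: x straight out over the edge (positive = beyond it), y along it, z up. Two white knobs, 46 mm across, sit under this edge at y = -170 and +170 mm, 25 mm below the platen top, sticking out 7 mm.
- chart: The test chart: rigid light-grey plate, 100 (x) by 150 (y) by 5 mm thick, with grey patches, 0.10 to 0.21 kg, loose and flat on one of the platens (left or right varies), turned up to 20 degrees from the cradle's axes, not yet overhanging. Origin at the centre of its underside; x points roughly to the operator's edge.
- chart_front_left (a point): Corner of the chart at its x = +50 mm, y = +75 mm, on the underside: one end of the long side that is to overhang.
- chart_front_right (a point): Corner of the chart at its x = +50 mm, y = -75 mm, on the underside: the other end of that side.
- book: Closed dark-grey pocket book, 160 x 110 x 22 mm, 0.28 kg, on the other platen. Bystander. Origin under its centre.
- weight_a: Steel book weight, 44 mm across, 54 mm high with a small knob, standing near the outer side edge of the +y platen, beside the chart or the book. Bystander. Origin under its centre.
- weight_b: The same kind of weight on the -y platen. Bystander. Origin under its centre.
- loupe: Black and clear magnifier, 40 mm across, 44 mm high, standing on the +y platen behind its weight (on the robot side), near the outer side edge. Bystander. Origin under its centre.

How it is judged:
At the end, for the whole second after the job is handed in: Both front corners of the chart are 20 to 40 mm beyond the edge, square to it within 0.1 rad, chart centre 80 to 260 mm sideways from the edge's middle (on one platen), flat on the platen, at rest; book, weights and loupe within 15 mm of where it stood (x of chart_front_left in the frame of platen_edge between 0.02 and 0.04 m and x of chart_front_right in the frame of platen_edge between 0.02 and 0.04 m and angle between the x axis of chart and the x axis of cradle, either way round below 0.1 rad and angle between chart's own z axis and vertical below 0.05 rad and z of chart in the frame of platen_edge between -0.004 and 0.004 m and linear speed of chart below 0.01 m/s and angular speed of chart below 0.05 rad/s and (y of chart in the frame of platen_edge between 0.08 and 0.26 m or y of chart in the frame of platen_edge between -0.26 and -0.08 m) and distance of each of book, weight_a, weight_b, loupe from where it was at the start of the episode below 0.015 m); the robot touches nothing.
It fails at once if the chart is lifted off the platen (z of chart in the frame of platen_edge above 0.012 m).
It fails at once if the chart is tipped or falls over the edge (angle between chart's own z axis and vertical above 0.2 rad or z of chart in the frame of platen_edge below -0.02 m).
It fails at once if the book, a weight or the loupe is displaced (distance of any of book, weight_a, weight_b, loupe from where it was at the start of the episode above 0.015 m).
It also fails if it takes over 35 s, if anything falls off the work surface, if the arm or the gripper's body presses on something with over 40 N, if the wrist force passes 120 N, or if a joint passes its speed limit or range.

## Working session

There is one attempt and no reset: what is moved stays moved. The work goes in short steps, Python scripts to look and compute and a tool call to move; the robot and the scene stay as the last step left them, time stands still between calls to the robot, and variables do not carry over. Pictures are saved under pics/ and viewed, about 8 in all and at most 12, crops included, and the job is handed in when it is done.

Besides the shell and the picture viewer there is one more tool, called after "Request:" by a JSON object that holds its "api" and its "payload", one argument or row to a line. step_arm: Moves the arm, as the interface text tells. Its arguments: {"type":"object","properties":{"steps":{"type":"array"}},"required":["steps"]}

```bash
mkdir -p pics; cat > h.py <<'E'
from bench import *
import numpy as np, cv2
def pts(name, depth, mask):
    c=camera_model(name); K=np.array(c["intrinsics"]); o=np.array(c["origin"]); R=np.array(c["orientation"])
    if R.shape==(3,):
        from scipy.spatial.transform import Rotation as Ro
        R=Ro.from_euler('xyz',R).as_matrix()
    v,u=np.nonzero(mask&(depth>0)); d=depth[v,u]
    P=np.stack([(u-K[0,2])/K[0,0]*d,(v-K[1,2])/K[1,1]*d,d],1)
    return P@R.T+o
E
python3 - <<'E'
from h import *
for n in("top","scene"):
    im,d=snapshot(n); cv2.imwrite(f"pics/{n}0.png",im[:,:,::-1])
    c=camera_model(n); print(n,c)
    for q in("chart","book","weight_a","loupe","cradle"):
        for r in silhouettes(n,q):
            if r["confidence"]<.3: continue
            P=pts(n,d,r["pixels"]); 
            if len(P)==0: continue
            print(q,round(r["confidence"],2),r["rect"],len(P),np.median(P,0).round(3),np.percentile(P,[2,98],axis=0).round(3).tolist())
print(get_obs())
E
```

```text
top {'intrinsics': array([[498.38686273,   0.        , 247.82479761],
       [  0.        , 498.38686273, 190.40872396],
       [  0.        ,   0.        ,   1.        ]]), 'origin': array([ 3.43445738e-01, -7.86438794e-04,  1.18337666e+00]), 'orientation': array([-2.96546103,  0.02166763, -1.58675651])}
chart 0.68 [112.5, 243.7, 133.7, 264.4] 343 [0.395 0.288 0.133] [[0.377, 0.275, 0.089], [0.413, 0.308, 0.138]]
chart 0.67 [153.6, 172.3, 230.0, 237.4] 2921 [0.51  0.148 0.096] [[0.451, 0.075, 0.092], [0.57, 0.219, 0.1]]
book 0.69 [282.8, 149.2, 349.2, 228.1] 3732 [ 0.535 -0.127  0.113] [[0.459, -0.187, 0.094], [0.615, -0.068, 0.117]]
weight_a 0.82 [372.1, 146.9, 392.6, 168.7] 349 [ 0.6   -0.274  0.12 ] [[0.584, -0.298, 0.095], [0.624, -0.259, 0.147]]
weight_a 0.61 [104.0, 189.3, 129.0, 212.1] 385 [0.514 0.304 0.118] [[0.496, 0.289, 0.089], [0.536, 0.331, 0.146]]
loupe 0.64 [113.2, 247.5, 131.2, 265.1] 329 [0.396 0.29  0.133] [[0.379, 0.275, 0.095], [0.413, 0.309, 0.138]]
cradle 0.59 [99.0, 116.6, 423.2, 339.9] 47929 [0.425 0.006 0.091] [[0.248, -0.314, 0.037], [0.673, 0.319, 0.097]]
[... 1200 characters left out ...]
115]]
{'time': 0.6, 'joint_positions': array([-1.34709825e+00,  8.71565851e-02,  1.37069748e+00, -2.80847347e-05,
        1.68364301e+00, -1.03117094e-01]), 'qvel': array([-1.91513338e-03, -2.07100858e-03, -1.22195702e-03,  6.43120476e-05,
        1.33337611e-03, -1.35128669e-03]), 'joint_torque': array([-4.65095654e-04, -3.39779484e+01, -3.02417386e+01,  7.17631727e-02,
        2.37292377e-02, -6.52410606e-06]), 'tool_pos': array([ 0.17654333, -0.52089625,  0.21353091]), 'ee_rot': array([3.14150046e+00, 3.75959110e-05, 3.26812007e-01]), 'wrist_force': array([-0.12213522,  0.33990471,  0.26789077]), 'wrist_torque': array([-0.04586475,  0.04468462,  0.04088553]), 'width': 0.09390565085187219}
```

```bash
cat >> h.py <<'E'
def top_rect(n,q,zlo,zhi,im_d=None,first=0,near=None):
    d=im_d
    for r in silhouettes(n,q):
        P=pts(n,d,cv2.erode(r["pixels"].astype(np.uint8),np.ones((1,1)))>0)
        P=P[(P[:,2]>zlo)&(P[:,2]<zhi)]
        if near is not None and (len(P)<200 or np.linalg.norm(np.median(P[:,:2],0)-near)>.06): continue
        return P
def rect(P):
    # robust: keep the points of the largest blob on a 3 mm grid, then minAreaRect
    g=np.round(P[:,:2]/.003).astype(int); o=g.min(0)-2; m=np.zeros(g.max(0)-o+3,np.uint8); m[tuple((g-o).T)]=1
    m=cv2.morphologyEx(m,cv2.MORPH_CLOSE,np.ones((3,3)));m=cv2.morphologyEx(m,cv2.MORPH_OPEN,np.ones((3,3)))
    k,l,s,_=cv2.connectedComponentsWithStats(m); b=1+np.argmax(s[1:,4])
    Q=P[l[tuple((g-o).T)]==b]
    (c,s,a)=cv2.minAreaRect((Q[:,:2]*1000).astype(np.float32)); a=(a+45)%90-45 
    return np.array(c)/1000,np.array(s),a,Q
E
python3 - <<'E'
from h import *
for n in("top","scene"):
    im,d=snapshot(n)
    P=top_rect(n,"chart",.085,.105,d,near=(.51,.15)); c,s,a,Q=rect(P); print(n,"chart",c.round(4),s.round(1),round(a,2),np.median(Q[:,2]).round(4))
    P=top_rect(n,"cradle",.083,.097,d); 
    # per-platen front edge line: for y bins max x of platen-height points
    for lo,hi in((-.30,-.03),(.03,.31)):
        ys=np.arange(lo,hi,.01); e=[]
        for y in ys:
            q=P[abs(P[:,1]-y)<.005]; 
            if len(q)>20: e.append((y,np.percentile(q[:,0],99.5),np.percentile(q[:,0],.5)))
        e=np.array(e); print("front",np.polyfit(e[:,0],e[:,1],1).round(4),np.median(e[:,1:],0).round(4))
    print("cradle",[np.array(t).round(4) for t in rect(P)[:3]], np.percentile(P,[.2,50,99.8],axis=0).round(4).tolist())
    gap=P[(abs(P[:,1])<.04)]; 
a=cv2.imread("pics/top0.png");b=cv2.imread("pics/scene0.png")
cv2.imwrite("pics/a1.png",cv2.resize(a[100:350,80:440],None,fx=2.2,fy=2.2,interpolation=cv2.INTER_CUBIC));cv2.imwrite("pics/b1.png",cv2.resize(b[70:350,120:490],None,fx=2.1,fy=2.1,interpolation=cv2.INTER_CUBIC))
E
```

```text
top chart [0.5123 0.1494] [107.3 154.6] 23.06 0.0956
front [-0.1075  0.6721] [0.691 0.272]
front [-0.075   0.6621] [0.6509 0.2334]
cradle [array([0.4422, 0.1747]), array([420.5749, 321.1595]), np.float64(6.6508)] [[0.2248, -0.3362, 0.0846], [0.4279, 0.0088, 0.0906], [0.6967, 0.3458, 0.0963]]
scene chart [0.5077 0.146 ] [110.1 156.3] 24.8 0.0953
front [-0.1099  0.6728] [0.6926 0.2843]
front [-0.0717  0.6621] [0.6509 0.2421]
cradle [array([0.4402, 0.1741]), array([422.3863, 321.2669]), np.float64(6.6705)] [[0.2238, -0.3303, 0.0836], [0.4675, 0.1085, 0.0902], [0.6969, 0.3526, 0.0941]]
```

View pics/a1.png

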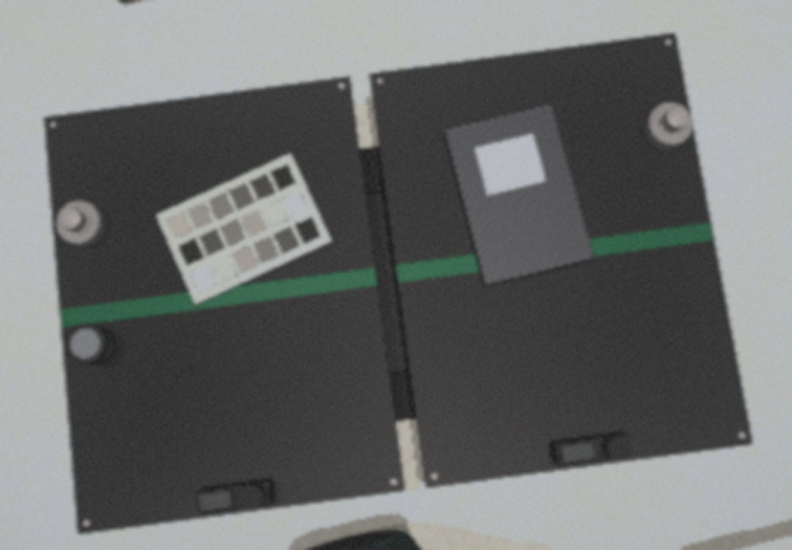

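View pics/b1.png

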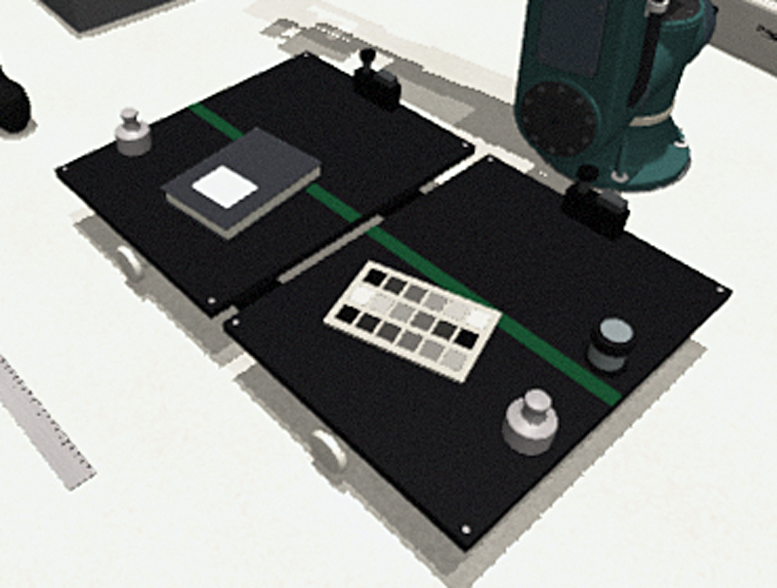

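The chart lies left, on the +y platen: about (157–330, 155–303) in the top crop and turned about 17° from the cradle's axes. The book is on the other platen, and a weight and the loupe sit at the far-left edge. The fits put the cradle yaw at 0.116 rad, its centre at about (0.461, 0.006) and the chart at about (0.510, 0.148) with yaw 0.41. I'll go behind the chart, above everything, and push its rear edge with both open fingers.

Request:
{"api": "step_arm", "payload": {
  "steps": [
    {"jaw": 1, "tx": 0.447, "ty": -0.52, "tz": 0, "ax": 0, "ay": 0, "az": -0.083},
    {"jaw": 1, "tx": 0.447, "ty": -0.52, "tz": 0, "ax": 0, "ay": 0, "az": -0.083},
    {"jaw": 1, "tx": 0.447, "ty": -0.52, "tz": 0, "ax": 0, "ay": 0, "az": -0.083},
    {"jaw": 1, "tx": 0.447, "ty": -0.52, "tz": 0, "ax": 0, "ay": 0, "az": -0.083},
    {"jaw": 1, "tx": 0.447, "ty": -0.52, "tz": 0, "ax": 0, "ay": 0, "az": -0.083},
    {"jaw": 1, "tx": 0.447, "ty": -0.52, "tz": 0, "ax": 0, "ay": 0, "az": -0.083},
    {"jaw": 1, "tx": 0.447, "ty": -0.52, "tz": 0, "ax": 0, "ay": 0, "az": -0.083},
    {"jaw": 1, "tx": 0.447, "ty": -0.52, "tz": 0, "ax": 0, "ay": 0, "az": -0.083}
  ]
}}

```text
time: 1.7
tool_pos: [0.3264, -0.1481, 0.2138]
ee_rot: [3.14, -0.001, 0.409]
wrist_force: [0.9, -0.8, -0.1]
width: 0.094
```

Request:
{"api": "step_arm", "payload": {
  "steps": [
    {"jaw": 1, "tx": 0.204, "ty": -0.198, "tz": 0, "ax": 0, "ay": 0, "az": 0},
    {"jaw": 1, "tx": 0.204, "ty": -0.198, "tz": 0, "ax": 0, "ay": 0, "az": 0},
    {"jaw": 1, "tx": 0.204, "ty": -0.198, "tz": 0, "ax": 0, "ay": 0, "az": 0},
    {"jaw": 1, "tx": 0.204, "ty": -0.198, "tz": 0, "ax": 0, "ay": 0, "az": 0},
    {"jaw": 1, "tx": 0.204, "ty": -0.198, "tz": 0, "ax": 0, "ay": 0, "az": 0},
    {"jaw": 1, "tx": 0.204, "ty": -0.198, "tz": 0, "ax": 0, "ay": 0, "az": 0},
    {"jaw": 1, "tx": 0.204, "ty": -0.198, "tz": 0.045, "ax": 0, "ay": 0, "az": 0},
    {"jaw": 1, "tx": 0.204, "ty": -0.198, "tz": 0.08, "ax": 0, "ay": 0, "az": 0}
  ]
}}

```text
time: 2.5
tool_pos: [0.4354, 0.116, 0.1329]
ee_rot: [3.14, -0.002, 0.412]
wrist_force: [-0.3, -0.2, -0.5]
width: 0.0941
```

```bash
python3 - <<'E'
from h import *
print(get_obs()["tool_pos"],get_obs()["ee_rot"])
im,d=snapshot("scene"); im2,_=snapshot("top")
cv2.imwrite("pics/c1.png",np.hstack([cv2.resize(im[130:330,210:460,::-1],(400,320)),cv2.resize(im2[100:300,80:330,::-1],(400,320))]))
E
```

```text
[0.43541311 0.11603218 0.13291937] [ 3.13971445e+00 -2.28803551e-03  4.11985969e-01]
```

View pics/c1.png

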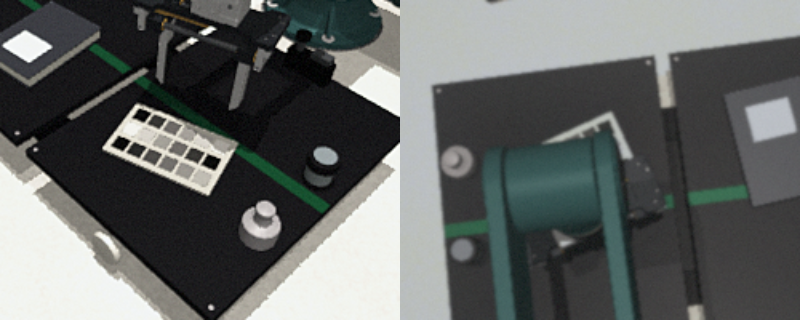

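The fingers hang behind the chart's rear side, square to it and clear of everything, at roughly (160–240, 30–105) in the left crop. Next I lower them to 1.5–2 mm above the platen.

Request:
{"api": "step_arm", "payload": {
  "steps": [
    {"jaw": 1, "tx": 0, "ty": 0, "tz": 0.02, "ax": 0, "ay": 0, "az": 0},
    {"jaw": 1, "tx": 0, "ty": 0, "tz": 0.03, "ax": 0, "ay": 0, "az": 0},
    {"jaw": 1, "tx": 0, "ty": 0, "tz": 0.033, "ax": 0, "ay": 0, "az": 0},
    {"jaw": 1, "tx": 0, "ty": 0, "tz": 0.033, "ax": 0, "ay": 0, "az": 0}
  ]
}}

```text
time: 3.0
tool_pos: [0.4312, 0.1143, 0.0983]
ee_rot: [-3.14, 0.009, 0.409]
wrist_force: [-5.0, -0.6, 5.9]
width: 0.094
```

Request:
{"api": "step_arm", "payload": {
  "steps": [
    {"jaw": 1, "tx": 0, "ty": 0, "tz": -0.0015, "ax": 0, "ay": 0, "az": 0},
    {"jaw": 1, "tx": 0, "ty": 0, "tz": -0.0015, "ax": 0, "ay": 0, "az": 0},
    {"jaw": 1, "tx": 0, "ty": 0, "tz": -0.0015, "ax": 0, "ay": 0, "az": 0}
  ]
}}

```text
time: 3.3
tool_pos: [0.4319, 0.1142, 0.1007]
ee_rot: [-3.141, 0.007, 0.409]
wrist_force: [-0.5, 0.6, 0.0]
width: 0.094
```

```bash
python3 - <<'E'
from h import *
im,d=snapshot("scene")
o=get_obs();print(o["tool_pos"],o["ee_rot"],o["wrist_force"])
P=top_rect("scene","chart",.085,.105,d,near=(.51,.15)); c,s,a,Q=rect(P); print("chart",c.round(4),s.round(1),round(a,2),np.median(Q[:,2]).round(4))
cv2.imwrite("pics/d1.png",cv2.resize(im[150:270,250:400,::-1],None,fx=4.5,fy=4.5,interpolation=cv2.INTER_CUBIC))
E
```

```text
[0.43159618 0.1142012  0.10028378] [-3.14070857  0.00764094  0.4088689 ] [-0.16824923 -0.47983157 -0.06128591]
chart [0.5082 0.1463] [107.9 154.3] 23.68 0.0953
```

View pics/d1.png

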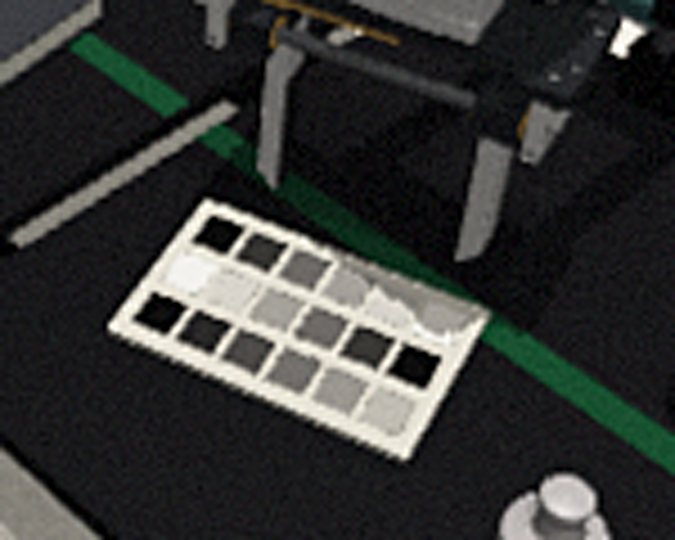

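Request:
{"api": "step_arm", "payload": {
  "steps": [
    {"jaw": 1, "tx": 0.01, "ty": 0, "tz": 0, "ax": 0, "ay": 0, "az": 0},
    {"jaw": 1, "tx": 0.02, "ty": 0, "tz": 0, "ax": 0, "ay": 0, "az": 0},
    {"jaw": 1, "tx": 0.027, "ty": 0, "tz": 0, "ax": 0, "ay": 0, "az": 0},
    {"jaw": 1, "tx": 0.034, "ty": 0, "tz": 0, "ax": 0, "ay": 0, "az": 0},
    {"jaw": 1, "tx": 0.042, "ty": 0, "tz": 0, "ax": 0, "ay": 0, "az": 0.03},
    {"jaw": 1, "tx": 0.05, "ty": 0.0005, "tz": 0, "ax": 0, "ay": 0, "az": 0.06},
    {"jaw": 1, "tx": 0.058, "ty": 0.001, "tz": 0, "ax": 0, "ay": 0, "az": 0.09},
    {"jaw": 1, "tx": 0.066, "ty": 0.002, "tz": 0, "ax": 0, "ay": 0, "az": 0.12}
  ]
}}

```text
time: 4.2
tool_pos: [0.4931, 0.139, 0.0992]
ee_rot: [-3.141, 0.009, 0.288]
wrist_force: [-0.4, 0.6, 1.1]
width: 0.094
```

Request:
{"api": "step_arm", "payload": {
  "steps": [
    {"jaw": 1, "tx": 0.009, "ty": 0.0002, "tz": -0.001, "ax": 0, "ay": 0.008, "az": 0.034},
    {"jaw": 1, "tx": 0.018, "ty": 0.0006, "tz": -0.001, "ax": 0, "ay": 0.008, "az": 0.069},
    {"jaw": 1, "tx": 0.027, "ty": 0.0014, "tz": -0.001, "ax": 0, "ay": 0.008, "az": 0.103},
    {"jaw": 1, "tx": 0.036, "ty": 0.0025, "tz": -0.001, "ax": 0, "ay": 0.008, "az": 0.138},
    {"jaw": 1, "tx": 0.045, "ty": 0.0039, "tz": -0.001, "ax": 0, "ay": 0.008, "az": 0.172},
    {"jaw": 1, "tx": 0.054, "ty": 0.0055, "tz": -0.001, "ax": 0, "ay": 0.008, "az": 0.172},
    {"jaw": 1, "tx": 0.054, "ty": 0.0055, "tz": -0.001, "ax": 0, "ay": 0.008, "az": 0.172}
  ]
}}

```text
time: 4.9
tool_pos: [0.5476, 0.1493, 0.0993]
ee_rot: [3.141, 0.001, 0.117]
wrist_force: [0.2, -0.2, -0.2]
width: 0.0944
```

```bash
cat >> h.py <<'E'
C=np.array([.4609,.0056]); t=.116; Rc=np.array([[np.cos(t),-np.sin(t)],[np.sin(t),np.cos(t)]])
def report(d,n="scene",near=(.58,.15)):
    o=get_obs(); print("tcp",o["tool_pos"].round(4),"cradle",((o["tool_pos"][:2]-C)@Rc).round(4),"rot",o["ee_rot"].round(3),"F",o["wrist_force"].round(1))
    P=top_rect(n,"chart",.088,.103,d,near=near); c,s,a,Q=rect(P)
    L=(Q[:,:2]-C)@Rc; ys=np.median(L[:,1])+np.arange(-.065,.066,.01)
    f=np.array([[y,np.percentile(L[abs(L[:,1]-y)<.005,0],98),np.percentile(L[abs(L[:,1]-y)<.005,0],2)] for y in ys])
    print("chart cradle",((c-C)@Rc).round(4),s.round(1),"rel deg",round(a-6.65,2),"z",np.median(Q[:,2]).round(4),"front x",f[:,1].round(3),"rear",f[:,2].round(3),"slope",np.polyfit(f[:,0],f[:,1],1)[0].round(3))
E
python3 - <<'E'
from h import *
im,d=snapshot("scene"); report(d)
cv2.imwrite("pics/e1.png",cv2.resize(im[150:310,230:430,::-1],None,fx=3.5,fy=3.5,interpolation=cv2.INTER_CUBIC))
E
```

```text
tcp [0.547  0.1492 0.0993] cradle [0.1021 0.1327] rot [3.141e+00 1.000e-03 1.170e-01] F [ 0.3 -0.  -1. ]
chart cradle [0.1625 0.1316] [104.7 155.4] rel deg -0.62 z 0.0953 front x [0.213 0.212 0.213 0.213 0.213 0.214 0.214 0.213 0.214 0.213 0.213 0.212
 0.213 0.213] rear [0.116 0.115 0.115 0.114 0.116 0.116 0.117 0.116 0.119 0.12  0.118 0.119
 0.117 0.118] slope 0.002
```

View pics/e1.png

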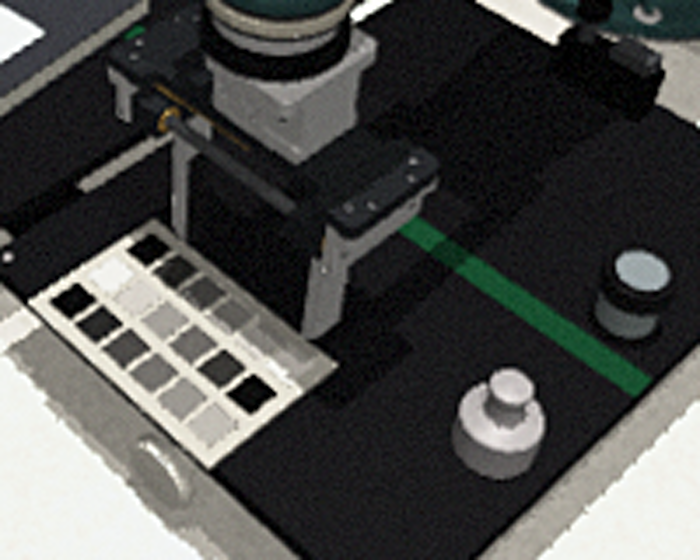

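The chart is now square and its front side is level with the rim (lower-left edge from (30,300) to (210,465)). The fingers are just behind it. I'll push the last 30 mm gently.

Request:
{"api": "step_arm", "payload": {
  "steps": [
    {"jaw": 1, "tx": 0.007, "ty": 0, "tz": -0.001, "ax": 0, "ay": 0, "az": 0},
    {"jaw": 1, "tx": 0.014, "ty": 0, "tz": -0.001, "ax": 0, "ay": 0, "az": 0},
    {"jaw": 1, "tx": 0.02, "ty": 0, "tz": -0.001, "ax": 0, "ay": 0, "az": 0},
    {"jaw": 1, "tx": 0.025, "ty": 0, "tz": -0.001, "ax": 0, "ay": 0, "az": 0},
    {"jaw": 1, "tx": 0.028, "ty": 0, "tz": -0.001, "ax": 0, "ay": 0, "az": 0},
    {"jaw": 1, "tx": 0.03, "ty": 0, "tz": -0.001, "ax": 0, "ay": 0, "az": 0},
    {"jaw": 1, "tx": 0.03, "ty": 0, "tz": -0.001, "ax": 0, "ay": 0, "az": 0}
  ]
}}

```text
time: 5.7
tool_pos: [0.5768, 0.1527, 0.1003]
ee_rot: [3.141, 0.001, 0.116]
wrist_force: [0.5, 1.5, -1.2]
width: 0.094
```

```bash
python3 - <<'E'
from h import *
im,d=snapshot("scene"); report(d,near=(.61,.16))
E
```

```text
tcp [0.5767 0.1527 0.1003] cradle [0.132  0.1327] rot [3.141e+00 1.000e-03 1.160e-01] F [ 0.1  0.6 -0.3]
chart cradle [0.1903 0.1319] [106.2 157.1] rel deg 0.03 z 0.0953 front x [0.242 0.242 0.241 0.242 0.242 0.241 0.242 0.242 0.242 0.242 0.242 0.241
 0.242 0.242] rear [0.145 0.143 0.143 0.143 0.14  0.145 0.144 0.145 0.145 0.145 0.144 0.144
 0.144 0.144] slope -0.001
```

Vision puts the front side at +32 mm and square, and the finger geometry gives +30 mm. I'll back off, lift clear and make one last check.

Request:
{"api": "step_arm", "payload": {
  "steps": [
    {"jaw": 1, "tx": -0.01, "ty": 0, "tz": 0, "ax": 0, "ay": 0, "az": 0},
    {"jaw": 1, "tx": -0.03, "ty": 0, "tz": 0, "ax": 0, "ay": 0, "az": 0},
    {"jaw": 1, "tx": -0.05, "ty": 0, "tz": -0.02, "ax": 0, "ay": 0, "az": 0},
    {"jaw": 1, "tx": -0.07, "ty": 0, "tz": -0.06, "ax": 0, "ay": 0, "az": 0},
    {"jaw": 1, "tx": -0.12, "ty": 0, "tz": -0.1, "ax": 0, "ay": 0, "az": 0},
    {"jaw": 1, "tx": -0.16, "ty": 0, "tz": -0.12, "ax": 0, "ay": 0, "az": 0},
    {"jaw": 1, "tx": -0.16, "ty": 0, "tz": -0.12, "ax": 0, "ay": 0, "az": 0}
  ]
}}

```text
time: 6.5
tool_pos: [0.4159, 0.1342, 0.2252]
ee_rot: [-3.141, -0.007, 0.117]
wrist_force: [1.0, -0.2, 0.1]
width: 0.0942
```

```bash
python3 - <<'E'
from h import *
im,d=snapshot("scene"); report(d,near=(.61,.16))
c=camera_model("scene")
# the cradle rim in this picture, from platen pixels beside the chart
P=pts("scene",d,(d>0)); L=(P[:,:2]-C)@Rc; L=np.c_[L,P[:,2]]
L=L[abs(L[:,2]-.09)<.003]
for y in(.03,.24,.26,.28): q=L[abs(L[:,1]-y)<.006,0]; print("rim",y,np.percentile(q,99).round(4))
for q in("book","weight_a","loupe"):
    for r in silhouettes("scene",q):
        if r["confidence"]>.45: print(q,np.median(pts("scene",d,r["pixels"]),0).round(3))
cv2.imwrite("pics/f1.png",cv2.resize(im[100:330,140:460,::-1],None,fx=2.4,fy=2.4,interpolation=cv2.INTER_CUBIC))
E
```

```text
tcp [0.4163 0.1343 0.2241] cradle [-0.0294  0.133 ] rot [ 3.142 -0.006  0.117] F [-0.3 -0.3 -0.9]
chart cradle [0.1912 0.1333] [104.4 152.1] rel deg -0.72 z 0.0953 front x [0.242 0.242 0.241 0.242 0.242 0.241 0.242 0.242 0.242 0.242 0.242 0.242
 0.242 0.242] rear [0.144 0.144 0.145 0.144 0.147 0.146 0.145 0.145 0.145 0.145 0.145 0.145
 0.145 0.146] slope 0.002
rim 0.03 0.2071
rim 0.24 0.2068
rim 0.26 0.2075
rim 0.28 0.208
book [ 0.547 -0.115  0.112]
weight_a [0.524 0.316 0.118]
weight_a [ 0.609 -0.27   0.116]
loupe [0.404 0.298 0.131]
loupe [0.639 0.167 0.095]
loupe [ 0.608 -0.271  0.115]
```

View pics/f1.png

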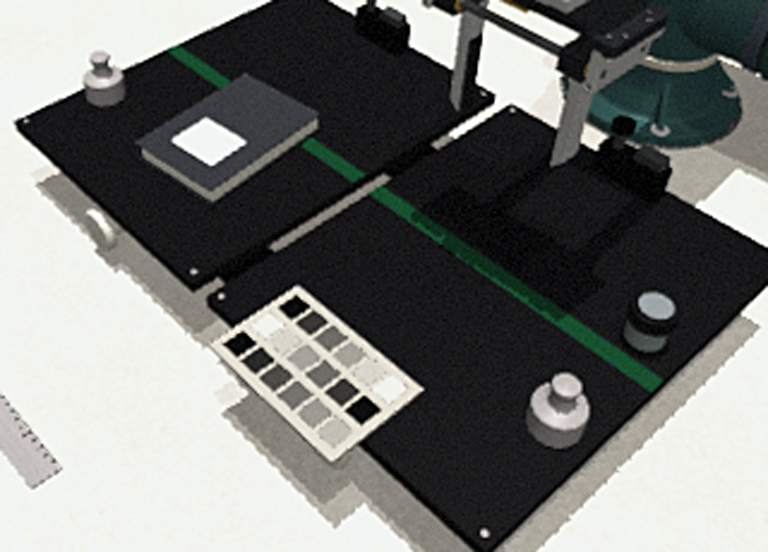

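The chart overhangs squarely, with its front side from (213,342) to (337,462) past the rim, and the bystanders have not moved. Handing in.

```bash
python3 -c "
from bench import *
print(close_job())"
```

```text
the job is handed in; nothing more can be done
None
```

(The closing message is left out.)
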